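Lock the gas bottle in its sloping rack with an R-clip

TASK

Swing the steel hold-down bar fully down over the gas bottle in the sloping rack, so that its forked end straddles the cross-drilled stud. Then take the R-clip lying on the counter, push its straight leg through the stud's hole, with the clip lying parallel to the bar, until its bow springs over and sits around the stud, and let go. Leave everything else on the counter where it is.

Things in the scene. Friction and masses are not known exactly. Their poses are not given: they have to be found in the camera images.
- rack: Fixed grey rack, its 260 x 160 mm plate sloping 30 degrees, low end to the robot's left; a white gas bottle, 60 mm across, lies on it along the slope. Origin under its centre on the counter; x to the high end. The hinge of the hold-down bar stands on the robot's side of the bottle, the stud on the far side.
- stud: Steel stud, 22 mm across, beyond the bottle. Origin: centre of its cross hole (8.5 mm wide, along y, right through). z: along the stud to its end 13 mm above, 30 degrees from vertical, leaning to the rack's low end. y: level, away from the bottle, the open side to insert from. x: up the slope. Closed bar: top face at z = -10 mm, fork out to y = 18 mm; the block below to y = 13 mm.
- bar (a joint): Angle of the hold-down bar (rad): 0 = fully down on the bottle, parallel to the plate, lying along the stud's y from the hinge towards the stud; grows to 1.6 as the free end is lifted. Stiff hinge: it stays where it is left; about 2 to 4 N pressed square on it 60 mm from the hinge moves it.
- bar_hinge (a point): Point on the bar's hinge axis, which runs along the stud's x; axes as the stud's; at (0, -100, -14) mm in the stud's frame. Steel bar 42 mm wide, 8 mm thick, 118 mm from hinge to end, solid to 82 mm, then two prongs that pass either side of the stud (25 mm slot).
- bar_top (a point): Point on the middle of the bar's upper face, 60 mm from the hinge, a good place to press; moves with the bar. y from hinge to fork, z out of the upper face (4 mm from the hinge axis), x as the stud's x.
- clip_grip (a point): Centre of the R-clip's grey grip tab, 30 mm long (x) x 14 mm thick (y, grip across this) x 30 mm tall (z); the clip lies flat, so 15 mm above the counter. z up, x towards the leg's tip. The straight leg, a 6 mm steel wire, runs ahead 12 mm below this point and ends 93 mm ahead, 4 mm thick over its last 7 mm. The clip weighs about 58 g.
- clip_bow (a point): Point on the leg's axis at the centre of the bow's bulge, 58 mm ahead (x) of the tab's centre, 12 mm below it. Home: this point is at the centre of the stud's hole. The sprung bow is on the +y side in the leg's plane: it starts 41 mm behind this point, bulges out to y = 18 mm, pinches in 11 mm ahead, flares out and ends 30 mm ahead at y = 20 mm.
- bow (a joint): How far the clip's bow is sprung open (rad): 0 at rest, about 0.07 while its pinch rides over the stud, back to 0 once sprung over. That takes about 5 to 10 N along the leg, suddenly less as it springs over. The leg's tip is in the hole before the bow meets the stud.
- jar: small clear jar with a white lid, 48 mm across, 50 mm tall, standing; origin under its centre
- vial1: clear plugged fly vial, 29 mm across, 97 mm tall, standing; origin under its centre
- vial2: as vial1
- vial3: as vial1
- tub: open white plastic cup, 72 mm across, 45 mm tall; origin under its centre
- dish: shut white dish, 88 mm across, 14 mm tall; origin under its centre
- brush: small brush lying on the counter, 170 mm long
- driver: screwdriver lying on the counter, 180 mm long
Things that resemble listed ones, but are neither listed nor needed, are in the scene too. What is shaped like the part that bears clip_grip but green or pink is not meant.

How it is judged:
On the way, in this order (a step that is already met when the one before it is completed fails the run):
1. the bar is fully down while the clip is still away from the stud (value of joint bar below 0.06 rad and distance between clip_bow and stud above 0.08 m), for 0.2 s.
2. the clip is home on the stud: leg through the hole and bow sprung over (distance between clip_bow and stud below 0.005 m and angle between the x axis of clip_grip and the y axis of stud, either way round below 0.4 rad and angle between the z axis of clip_grip and the z axis of stud, either way round below 0.5 rad and value of joint bow below 0.035 rad and value of joint bar below 0.06 rad), for 0.2 s.
At the end, for the whole second after the job is handed in: The bar is down (within 0.06 rad) and the clip sits on the stud by itself: bow centre within 5 mm of the hole's centre, leg along the hole (0.4 rad), clip parallel to the bar (0.5 rad), bow sprung back (under 0.035 rad) (all of step 2); the robot touches nothing.
It fails at once if the jar, a vial, the cup, the dish, the brush or the screwdriver is moved more than 30 mm (distance of any of jar, vial1, vial2, vial3, tub, dish, brush, driver from where it was at the start of the episode above 0.03 m).
It also fails if it takes over 53 s, if anything falls off the work surface, if the arm or the gripper's body presses on something with over 40 N, if the wrist force passes 120 N, or if a joint passes its speed limit or range.

ROBOT

A 6-joint arm with a two-finger parallel gripper is mounted at the origin on the work surface. World frame = base frame: x ahead of the robot, y to its left, z up, the work surface at z = 0. Lengths are in m, angles in rad, forces in N, time in s.
With the tool pointing down it reaches from about 0.4 to 0.925 m from the base axis. Payload 12.5 kg.
Tool frame: the origin (TCP) lies at the very end of the fingers, on their centre line; the grasp point (between the pads) lies 19 mm behind it (r.tcp_to_grasp is the distance from the TCP to the grasp point, in m); z points along the fingers, y is the line along which they close (so a half turn about z gives the same grasp; the last joint's range is limited). The gripper opens to 95 mm and grips with 3 to 60 N. Pads are 20 mm wide; open, the fingers measure 119 mm over their backs; the gripper's body (75 mm by 180 mm) begins 59 mm behind the grasp point.
Start: joints at [1.185, 0.491, 1.559, -0, 1.092, -0.106], TCP at [0.173, 0.601, 0.215] pointing down, gripper open.
Joint ranges: [-3.1, 3.1], [-0.84, 2.19], [0.05, 2.79], [-1.13, 4.28], [0.06, 2.93], [-2.69, 2.69]. Speed limits (rad/s): [2.22, 2.22, 2.79, 3.14, 3.14, 3.14].

INTERFACE

Orientations are given as a rotation vector (axis times angle).
In Python, from workcell import r, optics, job gives the robot as it stands. The module is installed in compiled form; this text tells all that it offers.
- The arm moves only by the shell command python3 -m jog 'ROWS' [FORCE]. ROWS is a JSON object of lists of equal length, an entry for each row: "rot": the turn, a rotation vector about the world's x, y, z normalised to -1 to 1, where 1 is 6 degrees, a list of three; "slide": the shift along the world's x, y, z normalised to -1 to 1, where 1 is 2 cm, a list of three; "jaw": the opening, from 0 (shut) to 1 (fully open). In form: {"rot": [[rx, ry, rz], ...], "slide": [[dx, dy, dz], ...], "jaw": [jaw, ...]}. A call has 1 to 12 rows; each row shifts and turns the commanded pose from where the row before left it; what a row does not reach is not made up. A row lasts 1/12 s, in which the tool goes at most 41.7 mm and 7.16 degrees, less where a joint would pass 70% of its speed; a pose out of reach is approached as far as the arm can. A call with a number of a shift or a turn outside -1 to 1 is refused whole. A call with a gripper value outside its range is refused whole. The fingers move at their own pace and stop on an object; FORCE is the grip in N (left out, the last holds). Time passes only in rows, so rows that do not move let the fingers close. It gives the time, the measured TCP pose, the force, the opening and the grip force at its end, in the units of the state.
- r.read_state(): the state, without advancing time (a new reading comes with each control period).
- optics.capture(name): name is "scene" or "top"; returns the picture (400x640x3 uint8, blue, green, red); there is no depth.
- optics.camera_params(name): a dict with "fx", "fy", "cx", "cy" (pixels), "rvec" (rotation vector, rad) and "tvec" (3), from world to camera coordinates, as OpenCV has them. Camera axes: x right, y down, z forward; pixel columns grow to the right and rows downward; lengths in m; the calibration is good to about 2 mm. A picture is of the moment at which its call begins. camera_params takes no time and is no camera call.
- job.finish_job(): hands the job in; it is judged then, once.
The state is a dict: "time": time; "qpos": joint angles; "qd": joint speeds; "joint_torque": joint torques, N m; "ee_pos": TCP position; "tcp_rot": TCP orientation; "force": force on the tool from outside, world axes, zero at the start; "torque": the same for the moment, N m; "width": finger opening in m; "finger_force": force on a finger pad.
Only numpy, scipy, OpenCV 4.12 (cv2) and the standard library are available. Lean on these libraries where they do the work, as an engineer would, in place of code of your own. Each camera call takes 0.05 s, during which the arm holds its last target. There are 200 camera calls.

## Working session

There is one attempt and no reset: what is moved stays moved. The work goes in short steps, Python scripts to look and compute and a shell command to move; the robot and the scene stay as the last step left them, time stands still between calls to the robot, and variables do not carry over. Pictures are saved under pics/ and viewed, at most 10 in all, crops included, and the job is handed in when it is done.

```bash
mkdir -p pics; python3 - <<'E'
from workcell import r,optics
import cv2
for n in("scene","top"):
    im=optics.capture(n);cv2.imwrite(f"pics/{n}0.png",im);p=optics.camera_params(n);print(n,p)
    R=cv2.Rodrigues(p["rvec"])[0];print(-R.T@p["tvec"])
print(r.read_state(), r.tcp_to_grasp)
E
```

```text
scene {'fx': 453.1568137377986, 'fy': 453.1568137377986, 'cx': 317.7891141222147, 'cy': 197.8030386533593, 'rvec': array([ 1.8046877 ,  1.54601995, -0.70540738]), 'tvec': array([-0.13866107, -0.24675039,  1.55843767])}
[ 1.35472175 -0.08946074  0.81582251]
top {'fx': 400.35157309487573, 'fy': 400.35157309487573, 'cx': 314.94536503467236, 'cy': 197.82669988003607, 'rvec': array([ 2.18742366, -2.18929387,  0.11630682]), 'tvec': array([0.04238094, 0.54212925, 1.19949759])}
[0.43885395 0.06828577 1.23985443]
{'time': 0.1, 'qpos': array([ 1.18538827e+00,  4.91465680e-01,  1.55940515e+00, -1.39653481e-05,
        1.09169767e+00, -1.05584000e-01]), 'qd': array([-0.00032645, -0.00204163, -0.00163564,  0.00030035,  0.00249454,
       -0.00181502]), 'joint_torque': array([ 3.95776005e-03, -6.13629413e+01, -2.58609366e+01,  6.94180140e-02,
        4.70975018e-02,  3.33702559e-06]), 'ee_pos': array([0.17250396, 0.60048998, 0.21413533]), 'tcp_rot': array([-4.38072489e-01, -3.11067196e+00,  1.49152066e-03]), 'force': array([-1.83741317,  0.47492421,  0.35200095]), 'torque': array([ 0.00594688, -0.02231949,  0.00485801]), 'finger_force': 0.0, 'width': 0.09531973278505416} 0.0188
```

View pics/scene0.png

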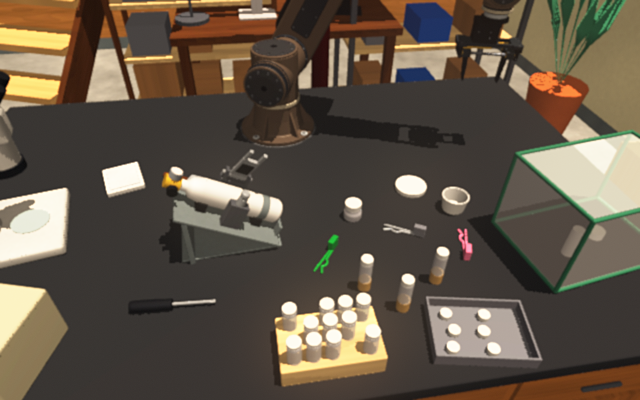

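View pics/top0.png

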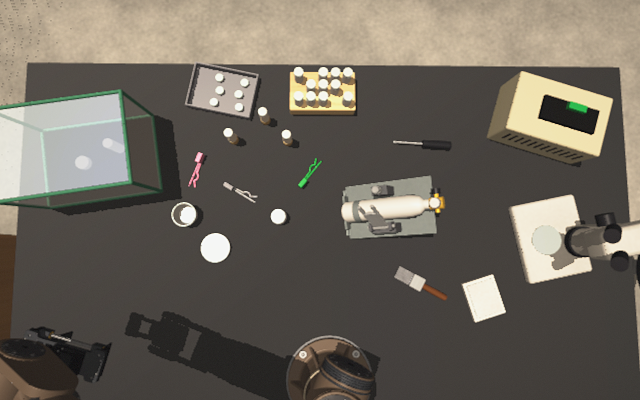

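Candidates for the clip in the top view are grey at (240,191), green at (310,173) and pink at (196,170). In the scene view the grey one is at (405,229). By the description I choose the grey one, and I'll check it in one close crop together with the rack.

```bash
python3 - <<'E'
import cv2,numpy as np
s=cv2.imread("pics/scene0.png");t=cv2.imread("pics/top0.png")
def c(im,x,y,w,h,W,H):return cv2.resize(im[y:y+h,x:x+w],(W,H),interpolation=cv2.INTER_CUBIC)
a=c(t,215,170,50,37.5.__int__(),400,296);b=c(t,335,170,115,85,400,296)
d=c(s,375,210,60,44,400,296);e=c(s,160,145,130,96,400,296)
o=np.vstack([np.hstack([a,b]),np.hstack([d,e])])
cv2.imwrite("pics/crop1.png",cv2.convertScaleAbs(o,alpha=1.5))
E
```

```text
(no output)
```

View pics/crop1.png

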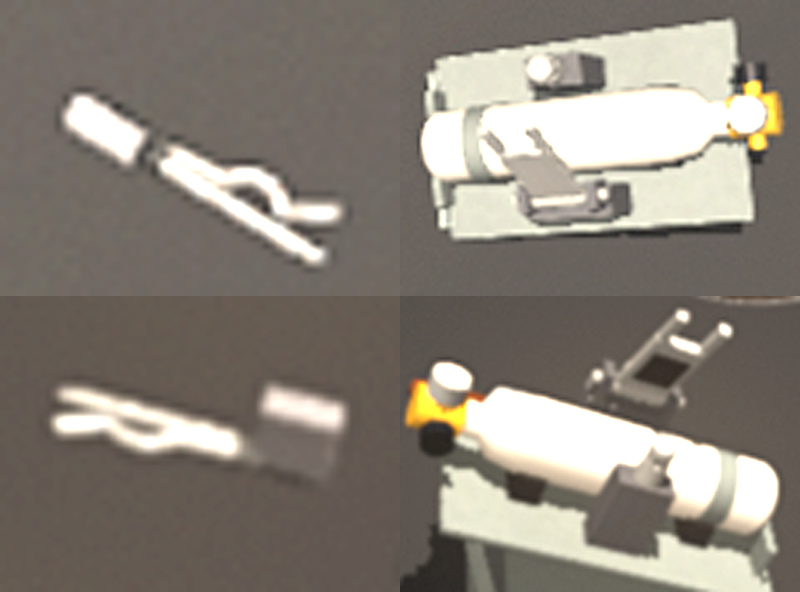

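```bash
cat > h.py <<'E'
import numpy as np,cv2
from workcell import r,optics
P={n:optics.camera_params(n) for n in("scene","top")}
def ray(n,uv):
    p=P[n];R=cv2.Rodrigues(p["rvec"])[0];d=R.T@np.array([(uv[0]-p["cx"])/p["fx"],(uv[1]-p["cy"])/p["fy"],1])
    return -R.T@p["tvec"],d/np.linalg.norm(d)
def plane(n,uv,z):
    o,d=ray(n,uv);return o+d*(z-o[2])/d[2]
def tri(us,ut):
    (a,d),(b,e)=ray("scene",us),ray("top",ut)
    s=np.linalg.lstsq(np.c_[d,-e],b-a,rcond=None)[0];p,q=a+s[0]*d,b+s[1]*e
    return (p+q)/2,np.linalg.norm(p-q)
def proj(n,X):
    p=P[n];return cv2.projectPoints(np.float64(X).reshape(-1,3),p["rvec"],p["tvec"],np.array([[p["fx"],0,p["cx"]],[0,p["fy"],p["cy"]],[0,0,1]]),None)[0][:,0]
E
python3 - <<'E'
from h import *
np.set_printoptions(precision=4,suppress=True)
T=lambda x,y:((x-400)*115/400+335-.36,y*85/296+170-.36)
S=lambda x,y:((x-400)*130/400+160-.34,(y-296)*96/296+145-.34)
C=lambda x,y:(x/8+215-.44,y/8+170-.44)
D=lambda x,y:(x*60/400+375-.43,(y-296)*44/296+210-.43)
print("stud",tri(S(660,443),T(543,67)))
print("prongL",tri(S(725,330),T(490,138)),"prongR",tri(S(683,317),T(534,131)))
print("hingeends",tri(S(598,378),T(604,193)))
for a,b in(((735,22),(752,222)),((437,70),(450,240))):
    d=plane("top",T(*a),.1)-plane("top",T(*b),.1);print("yaw edge",np.degrees(np.arctan2(d[1],d[0])),np.linalg.norm(d))
# clip: tab top at z .03
a,b=plane("top",C(70,103),.03),plane("top",C(142,152),.03);print("tabtop ends",a,b,(a+b)/2,np.linalg.norm(a-b))
ta,tb=plane("scene",D(265,395),.03),plane("scene",D(345,410),.03);print("tab scene",ta,tb)
tip=plane("top",C(322,260),.003);s=plane("top",C(165,155),.003);d=tip-s;print("tip",tip,"dir",np.degrees(np.arctan2(d[1],d[0])))
print("tip scene",plane("scene",D(60,390),.003))
# refine by mask
im=cv2.imread("pics/top0.png").astype(int);m=(im[170:207,215:265].mean(2)>75).astype(np.uint8)
print(cv2.connectedComponentsWithStats(m)[2:])
E
```

```text
stud (array([ 0.554 , -0.1189,  0.1691]), np.float64(0.00045910038954102654))
prongL (array([ 0.4961, -0.0668,  0.2242]), np.float64(0.005910491503552679)) prongR (array([ 0.5001, -0.0964,  0.2413]), np.float64(0.005712457462047232))
hingeends (array([ 0.4567, -0.1652,  0.1612]), np.float64(0.002733999607640608))
yaw edge 3.3494280521646727 0.16560282683037927
yaw edge 3.896668948710289 0.13963495637971435
tabtop ends [0.5883 0.3196 0.03  ] [0.5697 0.2921 0.03  ] [0.579  0.3059 0.03  ] 0.03316478144935992
tab scene [0.5716 0.2951 0.03  ] [0.5839 0.3225 0.03  ]
tip [0.5307 0.2273 0.003 ] dir -123.73824355608598
tip scene [0.5302 0.2292 0.003 ]
(array([[   0,    0,   50,   37, 1653],
       [   8,   12,   35,   21,  197]], dtype=int32), array([[24.4083, 17.5475],
       [25.269 , 21.797 ]]))
```

The grey clip is confirmed in the crop: tab centre about (0.578, 0.307), leg tip (0.531, 0.228), which is 92 mm against 93. The stud end is at about (0.554, -0.119, 0.169), rack yaw about 3.6°, and the bar about 65° open. Now going to the bar.

```bash
python3 -m jog '{"rot":[[0,0,-1],[0,0,-1],[0,0,-1],[0,0,-1],[0,0,-1],[0,0,-1],[0,0,-1],[0,0,-1],[0,0,-1],[0,0,-1],[0,0,-1],[0,0,-1]],"slide":[[0.7,-0.9,0.6],[0.7,-0.9,0.6],[0.7,-0.9,0.6],[0.7,-0.9,0.6],[0.7,-0.9,0.6],[0.7,-0.9,0.6],[0.7,-0.9,0.6],[0.7,-0.9,0.6],[0.7,-0.9,0.6],[0.7,-0.9,0.6],[0.7,-0.9,0.6],[0.7,-0.9,0.6]],"jaw":[0,0,0,0,0,0,0,0,0,0,0,0]}' 20
python3 -m jog '{"rot":[[0,0,-1],[0,0,-1],[0,0,-1],[0,0,-1],[0,0,-1],[0,0,-1],[0,0,-1],[0,0,-1],[0,0,-1],[0,0,-1],[0,0,-1],[0,0,-1]],"slide":[[0.7,-0.9,0],[0.7,-0.9,0],[0.7,-0.9,0],[0.7,-0.9,0],[0,-1,0],[0,-1,0],[0,-1,0],[0,-1,0],[0,-1,0],[0,-1,0],[0,-1,0],[0,-1,0]],"jaw":[0,0,0,0,0,0,0,0,0,0,0,0]}'
python3 -m jog '{"rot":[[0,0,-1],[0,0,-1],[0,0,-0.8],[-1,-0.06,0],[-1,-0.06,0],[-1,-0.06,0],[-1,-0.06,0],[-1,-0.06,0],[0,0,0],[0,0,0]],"slide":[[0,-1,0],[0,-1,0],[0,-1,0],[0,-1,0],[0,-1,0],[0,-1,0],[0,-1,0],[0,-1,0],[0,-1,0],[0,0,0]],"jaw":[0,0,0,0,0,0,0,0,0,0]}'
python3 -c "
from h import *
s=r.read_state();print(s['qpos'],s['force']);print(cv2.Rodrigues(s['tcp_rot'])[0].round(3))"
```

```text
time: 1.1
ee_pos: [0.341, 0.3837, 0.3591]
tcp_rot: [2.189, 2.254, -0.001]
force: [0.4, 0.5, -0.0]
width: 0.0204
finger_force: 0.0
time: 2.1
ee_pos: [0.3963, 0.1518, 0.3585]
tcp_rot: [3.095, 0.537, -0.001]
force: [0.3, 0.3, 0.8]
width: 0.0004
finger_force: 0.0
time: 2.93
ee_pos: [0.3962, -0.0284, 0.3581]
tcp_rot: [2.615, 0.074, 0.021]
force: [-0.1, -0.1, 0.5]
width: 0.0006
finger_force: 0.0
[ 0.10654849  0.051778    1.89068661 -0.55127308  1.27535638  1.80587073] [-0.14476108 -0.11928282  0.49105059]
[[ 0.998  0.049  0.029]
 [ 0.056 -0.864 -0.501]
 [ 0.001  0.502 -0.865]]
```

```bash
python3 -m jog '{"rot":[[0,0,0],[0,0,0],[0,0,0],[0,0,0],[0,0,0],[0,0,0],[0,0,0],[0,0,0],[0,0,0],[0,0,0],[0,0,0]],"slide":[[0.1,-0.5,-0.9],[0.1,-0.5,-0.9],[0.1,-0.5,-0.9],[0.1,-0.5,-0.9],[0.2,-0.5,-0.9],[0.2,-0.5,-0.9],[0.2,-0.5,-0.9],[0.2,-0.5,-0.9],[0.15,-0.1,-0.75],[0,0,0],[0,0,0]],"jaw":[0,0,0,0,0,0,0,0,0,0,0]}'
python3 - <<'E'
from h import *
import numpy as np
s=optics.capture("scene");t=optics.capture("top")
c=lambda im,x,y,w,h:cv2.resize(im[y:y+h,x:x+w],(800,300),interpolation=cv2.INTER_CUBIC)
cv2.imwrite("pics/bar1.png",np.vstack([c(s,130,130,200,75),c(t,300,170,160,60)]))
E
```

```text
time: 3.85
ee_pos: [0.4234, -0.1092, 0.1995]
tcp_rot: [2.617, 0.072, 0.021]
force: [0.5, 0.3, 0.4]
width: 0.0002
finger_force: 0.0
```

View pics/bar1.png

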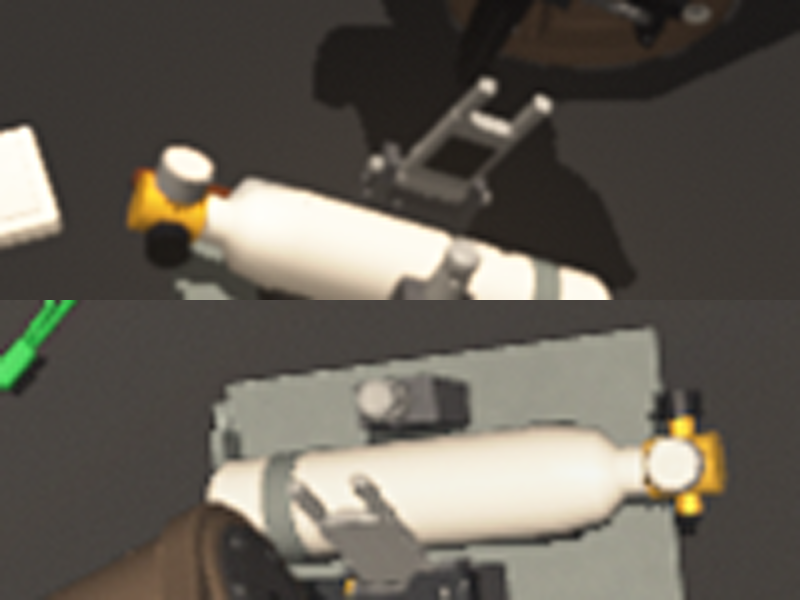

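The scene crop shows the bar still up with prong ends at (487,85) and (540,103), and the gripper behind it; the stud is at (463,252). Pushing along the arc.

```bash
python3 -m jog '{"rot":[[0,0,0],[0,0,0],[0,0,0],[0,0,0],[0,0,0],[0,0,0]],"slide":[[0.7,0,-0.1],[0.7,0,-0.1],[0.6,0,-0.05],[0.4,-0.08,-0.18],[0.4,-0.08,-0.18],[0,0,0]],"jaw":[0,0,0,0,0,0]}'
python3 -m jog '{"rot":[[0,0,0],[0,0,0],[0,0,0],[0,0,0],[0,0,0]],"slide":[[0.38,-0.16,-0.33],[0.37,-0.17,-0.32],[0.18,-0.16,-0.3],[0.18,-0.16,-0.3],[0,0,0]],"jaw":[0,0,0,0,0]}'
python3 -m jog '{"rot":[[0,0,0],[0,0,0],[0,0,0],[0,0,0]],"slide":[[0.08,-0.16,-0.25],[0.08,-0.16,-0.25],[0.08,-0.08,-0.15],[0,0,0]],"jaw":[0,0,0,0]}'
```

```text
time: 4.45
ee_pos: [0.4805, -0.1125, 0.1874]
tcp_rot: [2.616, 0.072, 0.024]
force: [0.4, 0.5, -0.6]
width: 0.0005
finger_force: 0.0
time: 4.87
ee_pos: [0.502, -0.1261, 0.161]
tcp_rot: [2.616, 0.072, 0.021]
force: [-0.0, -0.5, 0.3]
width: 0.0004
finger_force: 0.0
time: 5.2
ee_pos: [0.5053, -0.1326, 0.1511]
tcp_rot: [2.615, 0.07, 0.022]
force: [-16.1, 20.6, 30.8]
width: 0.0001
finger_force: 18.7
```

```bash
python3 -m jog '{"rot":[[0,0,0],[0,0,0],[0,0,0],[0,0,0],[0,0,0],[0,0,0],[0,0,0],[0,0,0],[0,0,0],[0,0,0],[0,0,0]],"slide":[[-0.03,0.3,0.5],[-0.1,0.5,0.8],[-0.1,0.5,0.8],[-0.1,0.5,0.8],[-0.1,0.5,0.8],[-0.1,0.8,0.4],[-0.1,0.9,0],[0,1,0],[0,1,0],[0,1,0],[0,0,0]],"jaw":[0,0,0,0,0,0,0,0,0,0,0]}'
python3 - <<'E'
from h import *
s=optics.capture("scene");t=optics.capture("top")
cv2.imwrite("pics/s2.png",s);cv2.imwrite("pics/t2.png",t)
c=lambda im,x,y,w,h:cv2.resize(im[y:y+h,x:x+w],(800,300),interpolation=cv2.INTER_CUBIC)
cv2.imwrite("pics/bar2.png",cv2.convertScaleAbs(np.vstack([c(s,180,160,120,45),c(t,330,175,120,45)]),alpha=1.5))
E
```

```text
time: 6.12
ee_pos: [0.4944, 0.0087, 0.2313]
tcp_rot: [2.616, 0.075, 0.024]
force: [-0.9, 1.2, -1.0]
width: 0.0005
finger_force: 0.0
```

View pics/bar2.png

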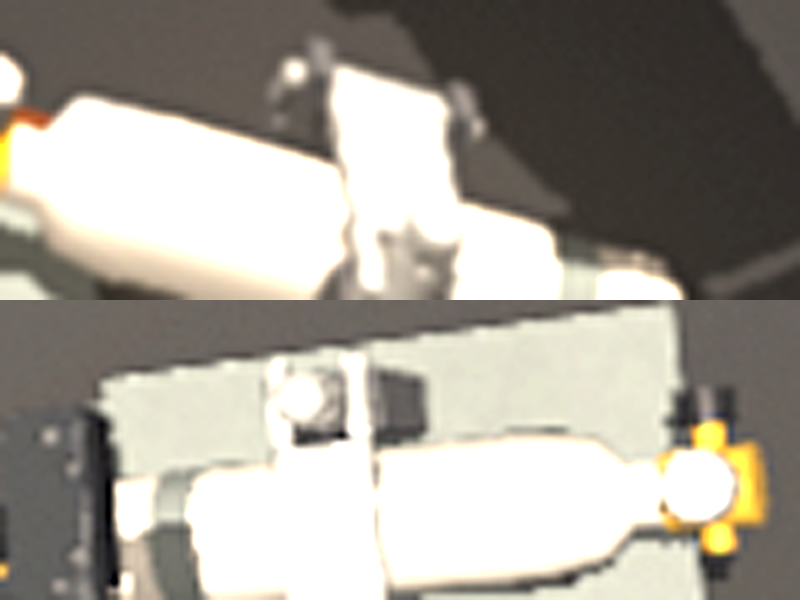

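The scene view shows the bar across the bottle with its fork around the stud, and the top view has prong ends at (275,362) and (357,350) either side of it. It is down. Next the clip.

```bash
python3 - <<'E'
from h import *
np.set_printoptions(precision=4,suppress=True)
H=np.array([.5544,-.1252,.1577]);A=np.c_[[.054,-.864,.5],[.998,.063,0],[-.031,.499,.866]]
f=lambda *v:proj("top",H+A@(np.array(v)/1000)).round(1)
print(f(17,18,-10),"meas 383.1,182.1",f(-17,18,-10),"meas 370.8,183.9",f(0,0,13),f(-21,-40,-10),f(21,-40,-10))
E
python3 -m jog '{"rot":[[1,0.06,0],[1,0.06,0],[1,0.06,0],[1,0.06,0],[1,0.06,0],[0,0,1],[0,0,1],[0,0,1],[0,0,1],[0,0,1],[0,0,1],[0,0,1]],"slide":[[0.2,1,0],[0.2,1,0],[0.2,1,0],[0.2,1,0],[0.2,1,0],[0.3,0.9,-0.2],[0.3,0.9,-0.2],[0.3,0.9,-0.2],[0.3,0.9,-0.2],[0.3,0.9,-0.2],[0.3,0.9,-0.2],[0.3,0.9,-0.2]],"jaw":[0,0,0,0,0,0.5,0.5,0.5,0.5,0.5,0.5,0.5]}'
python3 -m jog '{"rot":[[0,0,1],[0,0,1],[0,0,0.3],[0,0,0],[0,0,0],[0,0,0],[0,0,0]],"slide":[[0.2,0.9,-0.7],[0.2,0.9,-0.7],[0.2,0.9,-0.7],[0.2,0.9,-0.7],[0,0,0],[0,0,0],[0,0,0]],"jaw":[0.5,0.5,0.5,0.5,0.5,0.5,0.5]}'
python3 -c "
from h import *
s=r.read_state();R=cv2.Rodrigues(s['tcp_rot'])[0];print(s['qpos'],s['ee_pos'],R.round(3));print(np.degrees(np.arctan2(R[1,1],R[0,1])))"
```

```text
[[383.9 182.2]] meas 383.1,182.1 [[372.2 183.6]] meas 370.8,183.9 [[375.6 188.9]] [[372.4 204.6]] [[387.  203.2]]
time: 7.22
ee_pos: [0.5567, 0.2321, 0.2031]
tcp_rot: [2.898, 1.212, 0.0]
force: [0.5, 0.1, 0.1]
width: 0.0419
finger_force: 0.0
time: 7.8
ee_pos: [0.5723, 0.3034, 0.1478]
tcp_rot: [2.735, 1.545, 0.0]
force: [0.6, -0.4, 0.6]
width: 0.0473
finger_force: 0.0
[ 3.85675762e-01  5.90616126e-01  1.57005222e+00 -5.44785692e-04
  9.80692785e-01  9.28426575e-01] [0.57232765 0.30336183 0.1477915 ] [[ 0.516  0.856  0.   ]
 [ 0.856 -0.516 -0.   ]
 [-0.     0.001 -1.   ]]
-31.079963831444505
```

```bash
python3 -m jog '{"rot":[[0,0,0],[0,0,0],[0,0,0],[0,0,0],[0,0,0],[0,0,0],[0,0,0],[0,0,0],[0,0,0],[0,0,0]],"slide":[[0.1,0.06,-0.9],[0.1,0.06,-0.9],[0.1,0.06,-0.9],[0,0,-0.9],[0,0,-0.9],[0,0,-0.9],[0,0,-0.9],[0,0,-0.75],[0,0,0],[0,0,0]],"jaw":[0.5,0.5,0.5,0.5,0.5,0.5,0.5,0.5,0.5,0.5]}'
python3 -m jog '{"rot":[[0,0,0],[0,0,0],[0,0,0],[0,0,0],[0,0,0],[0,0,0]],"slide":[[0,0,0],[0,0,0],[0,0,0],[0,0,0],[0,0,0],[0,0,0]],"jaw":[0,0,0,0,0,0]}' 40
```

```text
time: 8.63
ee_pos: [0.5783, 0.3072, 0.0071]
tcp_rot: [2.735, 1.545, -0.0]
force: [0.2, -0.7, 0.3]
width: 0.0479
finger_force: 0.0
time: 9.13
ee_pos: [0.5781, 0.3082, 0.0068]
tcp_rot: [2.734, 1.546, 0.001]
force: [-0.6, -0.4, 5.5]
width: 0.0135
finger_force: 40.0
```

```bash
python3 -m jog '{"rot":[[0,0,0],[0,0,0],[0,0,0],[0,0,0],[0,0,0],[0,0,0],[0,0,0],[0,0,0],[0,0,0],[0,0,0]],"slide":[[0,0,0.3],[0,0,0.6],[0,0,1],[0,0,1],[0,0,1],[0,0,1],[0,0,1],[0,0,1],[0,0,1],[0,0,1]],"jaw":[0,0,0,0,0,0,0,0,0,0]}'
python3 -m jog '{"rot":[[0,0,-1],[0,0,-1],[0,0,-1],[0,0,-1],[0,0,-1],[0,0,-1],[0,0,-1],[0,0,-1],[0,0,-1],[0,0,-0.2],[0,0,0],[0,0,0]],"slide":[[0.3,-0.9,0],[0.3,-0.9,0],[0.3,-0.9,0],[0.3,-0.9,0],[0.3,-0.9,0],[0.3,-0.9,0],[0.3,-0.9,0],[0.3,-0.9,0],[0.3,-0.9,0],[0.3,-0.9,0],[0.3,-0.9,0],[0.3,-0.9,0]],"jaw":[0,0,0,0,0,0,0,0,0,0,0,0]}'
python3 -m jog '{"rot":[[-1,-0.06,0],[-1,-0.06,0],[-1,-0.06,0],[-1,-0.06,0],[-1,-0.06,0],[0,0,0],[0,0,0],[0,0,0],[0,0,0],[0,0,0],[0,0,0],[0,0,0]],"slide":[[0.3,-0.9,0],[0.3,-0.9,0],[0.3,-0.9,0],[0.3,-0.9,0],[0.3,-0.9,0],[0.3,-0.9,0],[0.3,-0.9,0],[0.3,-0.9,0],[0,-0.9,0],[0,-0.9,0],[0,-0.9,0],[0,0,0]],"jaw":[0,0,0,0,0,0,0,0,0,0,0,0]}'
python3 -c "
from h import *
s=r.read_state();R=cv2.Rodrigues(s['tcp_rot'])[0];print(s['qpos'],s['ee_pos'],s['width']);print(R.round(4))"
```

```text
time: 9.97
ee_pos: [0.5778, 0.3081, 0.1867]
tcp_rot: [2.735, 1.546, 0.001]
force: [-0.4, -0.1, -1.1]
width: 0.0139
finger_force: 40.0
time: 10.97
ee_pos: [0.6501, 0.0913, 0.1856]
tcp_rot: [3.14, 0.103, 0.001]
force: [0.4, 1.0, 0.3]
width: 0.0139
finger_force: 40.0
time: 11.97
ee_pos: [0.6976, -0.1088, 0.1856]
tcp_rot: [2.615, 0.082, 0.019]
force: [-0.3, 0.1, -0.9]
width: 0.0135
finger_force: 40.0
[-0.05600907  0.64686479  1.45144178 -0.60620211  1.06469669  1.75884469] [ 0.69760197 -0.10880055  0.1856272 ] 0.013471735180335783
[[ 0.9981  0.0547  0.0291]
 [ 0.0619 -0.8634 -0.5007]
 [-0.0023  0.5016 -0.8651]]
```

```bash
python3 -m jog '{"rot":[[0,0,0],[0,0,0],[0,0,0],[0,0,0],[0,0,0]],"slide":[[-0.35,-0.1,-0.4],[-0.35,-0.1,-0.4],[-0.33,-0.13,-0.4],[0,0,0],[0,0,0]],"jaw":[0,0,0,0,0]}'
python3 - <<'E'
from h import *
s=optics.capture("scene");t=optics.capture("top")
cv2.imwrite("pics/s3.png",s);cv2.imwrite("pics/t3.png",t)
c=lambda im,x,y,w,h:cv2.resize(im[y:y+h,x:x+w],(800,300),interpolation=cv2.INTER_CUBIC)
cv2.imwrite("pics/ins1.png",cv2.convertScaleAbs(np.vstack([c(s,190,175,120,45),c(t,320,155,120,45)]),alpha=1.3))
E
```

```text
time: 12.38
ee_pos: [0.6774, -0.1121, 0.1612]
tcp_rot: [2.616, 0.086, 0.019]
force: [0.2, 0.9, -0.1]
width: 0.0137
finger_force: 40.0
```

View pics/ins1.png

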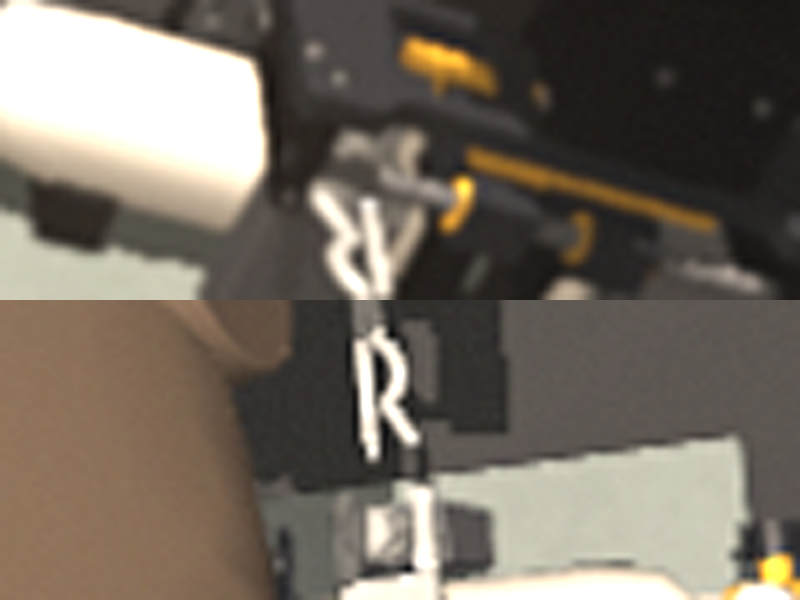

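```bash
python3 - <<'E'
from h import *
s0,t0,s2,s3,t3=[cv2.imread(f"pics/{n}.png") for n in("scene0","top0","s2","s3","t3")]
def c(im,x,y):
    o=cv2.resize(im[y:y+30,x:x+40],(400,300),interpolation=cv2.INTER_NEAREST)
    for k in range(0,400,100): cv2.line(o,(k,0),(k,300),(0,80,160),1);cv2.line(o,(0,k),(400,k),(0,80,160),1)
    return o
cv2.imwrite("pics/z1.png",cv2.convertScaleAbs(np.vstack([np.hstack([c(s0,225,180),c(t0,358,175)]),np.hstack([c(s3,225,185),c(t3,358,165)])]),alpha=1.1))
H=np.array([.5544,-.1252,.1577])
st=r.read_state();R=cv2.Rodrigues(st["tcp_rot"])[0]
tip=st["ee_pos"]+R@[-.093,0,.0038];root=st["ee_pos"]+R@[-.02,0,.0038]
print(tip,proj("scene",[tip,root]),proj("top",[tip,root]))
E
```

```text
[ 0.58535115 -0.12004576  0.15834713] [[244.48528904 205.06034165]
 [248.10067729 227.55116643]] [[375.25282612 177.87624665]
 [373.13664331 151.57389377]]
```

View pics/z1.png

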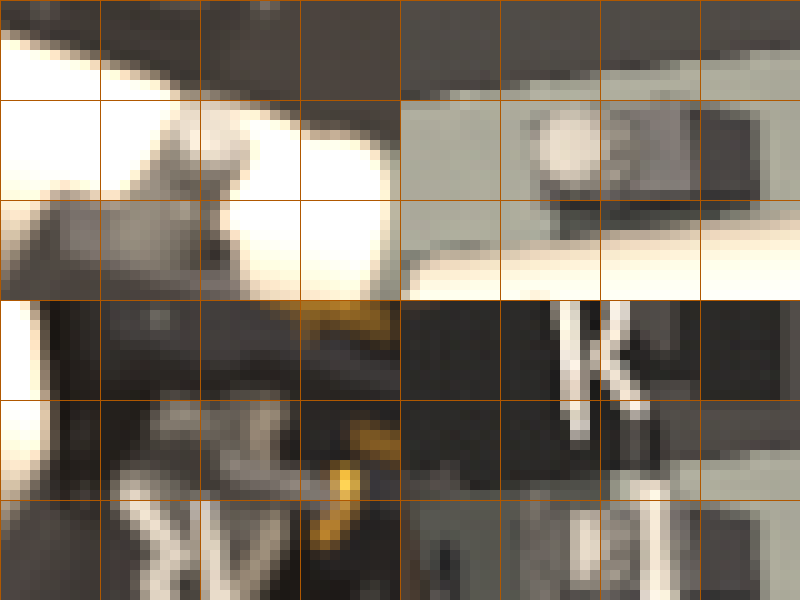

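```bash
python3 - <<'E'
from h import *
np.set_printoptions(precision=4,suppress=True)
A=np.c_[[.054,-.864,.5],[.998,.063,0],[-.031,.499,.866]]
e,g=tri((245.8,192.5),(375.0,189.0));H=e-.013*A[:,2];print(e,g,H)
for v in((0,0,13),(0,11,0),(-11,0,13),(11,0,13),(0,11,13),(0,-11,13)):
    print(v,proj("scene",H+A@(np.array(v)/1e3)),proj("top",H+A@(np.array(v)/1e3)))
t,gt=tri((244.8,204.7),(375.4,178.2));print("tip",t,gt)
st=r.read_state();R=cv2.Rodrigues(st["tcp_rot"])[0]
tip=st["ee_pos"]+R@[-.093,0,.0038]
for T in(t,tip):print("tip in stud frame mm",A.T@(T-H)*1e3)
print("tool axes in stud",A.T@R)
E
```

```text
[ 0.5538 -0.1161  0.1682] 0.0021349840402802647 [ 0.5542 -0.1226  0.157 ]
(0, 0, 13) [[245.3206 192.4548]] [[374.6017 188.9681]]
(0, 11, 0) [[243.3621 199.765 ]] [[375.9553 185.2647]]
(-11, 0, 13) [[249.7744 193.7896]] [[370.7704 189.4   ]]
(11, 0, 13) [[240.8209 191.1062]] [[378.4703 188.5321]]
(0, 11, 13) [[245.8263 195.5224]] [[374.2879 184.9287]]
(0, -11, 13) [[244.823  189.4362]] [[374.9161 193.0144]]
tip [ 0.5845 -0.1198  0.1587] 0.0010795911457275296
tip in stud frame mm [ 0.0854 30.3503  1.9162]
tip in stud frame mm [ 0.1548 31.2288  1.5039]
tool axes in stud [[-0.0032  0.9997  0.0011]
 [ 1.      0.0026 -0.0002]
 [ 0.0003  0.0013 -1.    ]]
```

```bash
python3 -m jog '{"rot":[[0,0,0],[0,0,0],[0,0,0],[0,0,0],[0,0,0],[0,0,0],[0,0,0]],"slide":[[0,-0.04,-0.07],[-0.25,-0.016,0],[-0.25,-0.016,0],[-0.25,-0.016,0],[-0.15,-0.01,0],[0,0,0],[0,0,0]],"jaw":[0,0,0,0,0,0,0]}'
python3 -m jog '{"rot":[[0,0,0],[0,0,0],[0,0,0],[0,0,0]],"slide":[[-0.15,-0.01,0],[-0.15,-0.01,0],[0,0,0],[0,0,0]],"jaw":[0,0,0,0]}'
```

```text
time: 13.07
ee_pos: [0.6593, -0.1145, 0.1593]
tcp_rot: [2.616, 0.086, 0.019]
force: [-0.4, -0.5, -1.3]
width: 0.0138
finger_force: 40.0
time: 13.4
ee_pos: [0.6532, -0.1148, 0.1593]
tcp_rot: [2.616, 0.086, 0.019]
force: [0.3, 1.4, 2.8]
width: 0.0138
finger_force: 40.0
```

```bash
python3 -m jog '{"rot":[[0,0,0],[0,0,0],[0,0,0],[0,0,0]],"slide":[[-0.2,-0.013,0],[-0.2,-0.013,0],[0,0,0],[0,0,0]],"jaw":[0,0,0,0]}'
```

```text
time: 13.73
ee_pos: [0.6449, -0.1153, 0.1594]
tcp_rot: [2.616, 0.086, 0.019]
force: [-0.9, 3.4, 4.1]
width: 0.0138
finger_force: 40.0
```

```bash
python3 -m jog '{"rot":[[0,0,0],[0,0,0],[0,0,0],[0,0,0]],"slide":[[0,0.03,0.05],[-0.2,-0.013,0],[0,0,0],[0,0,0]],"jaw":[0,0,0,0]}'
```

```text
time: 14.07
ee_pos: [0.641, -0.1151, 0.16]
tcp_rot: [2.616, 0.086, 0.018]
force: [-1.1, 0.5, 0.8]
width: 0.0136
finger_force: 40.0
```

```bash
python3 -m jog '{"rot":[[0,0,0],[0,0,0],[0,0,0],[0,0,0]],"slide":[[-0.2,-0.013,0],[-0.2,-0.013,0],[0,0,0],[0,0,0]],"jaw":[0,0,0,0]}'
python3 -m jog '{"rot":[[0,0,0],[0,0,0],[0,0,0],[0,0,0]],"slide":[[-0.2,-0.013,0],[-0.2,-0.013,0],[0,0,0],[0,0,0]],"jaw":[0,0,0,0]}'
```

```text
time: 14.4
ee_pos: [0.6333, -0.1158, 0.1603]
tcp_rot: [2.615, 0.086, 0.019]
force: [0.7, -0.9, 1.1]
width: 0.014
finger_force: 40.0
time: 14.73
ee_pos: [0.6248, -0.1164, 0.1602]
tcp_rot: [2.615, 0.086, 0.017]
force: [-2.0, -2.6, 4.0]
width: 0.0138
finger_force: 40.0
```

```bash
python3 -m jog '{"rot":[[0,0,0],[0,0,0],[0,0,0],[0,0,0]],"slide":[[-0.2,-0.013,0],[-0.1,-0.006,0],[0,0,0],[0,0,0]],"jaw":[0,0,0,0]}'
python3 -m jog '{"rot":[[0,0,0],[0,0,0],[0,0,0]],"slide":[[-0.15,-0.01,0],[0,0,0],[0,0,0]],"jaw":[0,0,0]}'
```

```text
time: 15.07
ee_pos: [0.6187, -0.1166, 0.16]
tcp_rot: [2.615, 0.086, 0.017]
force: [-4.0, -2.8, 4.3]
width: 0.0138
finger_force: 40.0
time: 15.32
ee_pos: [0.616, -0.1164, 0.1598]
tcp_rot: [2.616, 0.086, 0.018]
force: [-3.7, 1.4, 3.8]
width: 0.0142
finger_force: 40.0
```

```bash
python3 -m jog '{"rot":[[0,0,0],[0,0,0],[0,0,0],[0,0,0]],"slide":[[-0.15,-0.01,0],[0,0,0],[0,0,0],[0,0,0]],"jaw":[0,0,0,0]}'
python3 -m jog '{"rot":[[0,0,0],[0,0,0],[0,0,0],[0,0,0]],"slide":[[-0.1,-0.006,0],[0,0,0],[0,0,0],[0,0,0]],"jaw":[0,0,0,0]}'
python3 - <<'E'
from h import *
s=optics.capture("scene");t=optics.capture("top")
c=lambda im,x,y:cv2.resize(im[y:y+37,x:x+100],(800,296),interpolation=cv2.INTER_CUBIC)
cv2.imwrite("pics/ins2.png",cv2.convertScaleAbs(np.vstack([c(s,195,180),c(t,330,160)]),alpha=1.3))
st=r.read_state();R=cv2.Rodrigues(st["tcp_rot"])[0]
A=np.c_[[.054,-.864,.5],[.998,.063,0],[-.031,.499,.866]]
print(A.T@(st["ee_pos"]+R@[-.058,0,.0038]-[.5542,-.1226,.157])*1e3)
E
```

```text
time: 15.65
ee_pos: [0.6135, -0.1165, 0.16]
tcp_rot: [2.616, 0.086, 0.019]
force: [-0.6, 2.6, 3.5]
width: 0.0135
finger_force: 40.0
time: 15.98
ee_pos: [0.6114, -0.117, 0.1601]
tcp_rot: [2.616, 0.086, 0.019]
force: [0.7, 2.7, 4.3]
width: 0.0137
finger_force: 40.0
[-0.0405221  -0.5594818  -0.02751577]
```

View pics/ins2.png

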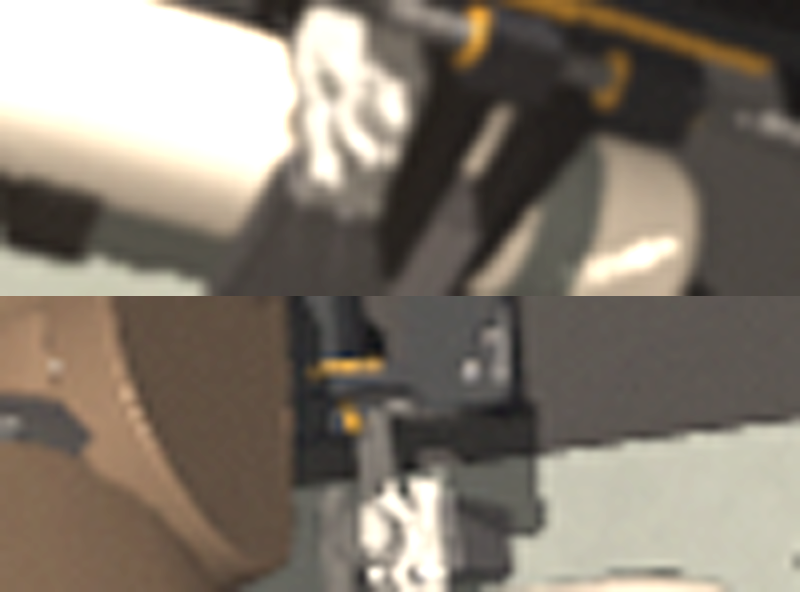

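The picture shows the clip's leg and bow around the stud, at about (365,110) in the scene crop and (400,530) in the top crop. The forces dropped to near zero at home. Letting go and backing out along the stud axis.

```bash
python3 -m jog '{"rot":[[0,0,0],[0,0,0],[0,0,0],[0,0,0],[0,0,0],[0,0,0]],"slide":[[0,0.02,0.035],[0,0,0],[0,0,0],[0,0,0],[0,0,0],[0,0,0]],"jaw":[0,0.4,0.4,0.4,0.4,0.4]}'
python3 -m jog '{"rot":[[0,0,0],[0,0,0],[0,0,0],[0,0,0],[0,0,0],[0,0,0],[0,0,0],[0,0,0],[0,0,0],[0,0,0],[0,0,0]],"slide":[[-0.01,0.1,0.17],[-0.02,0.25,0.43],[-0.03,0.45,0.8],[-0.03,0.45,0.8],[-0.03,0.45,0.8],[-0.03,0.45,0.8],[0,1,0],[0,1,0],[0,1,0],[0,1,0],[0,0,0]],"jaw":[0.4,0.4,0.4,0.4,0.4,0.4,0.4,0.4,0.4,0.4,0.4]}'
python3 - <<'E'
from h import *
s=optics.capture("scene");t=optics.capture("top")
c=lambda im,x,y:cv2.resize(im[y:y+30,x:x+80],(800,300),interpolation=cv2.INTER_CUBIC)
cv2.imwrite("pics/fin1.png",cv2.convertScaleAbs(np.vstack([c(s,205,190),c(t,340,164)]),alpha=1.2))
A=np.c_[[.054,-.864,.5],[.998,.063,0],[-.031,.499,.866]]
H=np.array([.5542,-.1226,.157])
f=lambda n,o,*v:((proj(n,H+A@(np.array(v)/1e3))[0]-o+.5)*10)
for v in((0,43,27),(0,73,27),(0,58,27),(0,-35,0)):print(v,f("scene",(205,190),*v),f("top",(340,164),*v)+[0,300])
E
```

```text
time: 16.58
ee_pos: [0.6113, -0.1166, 0.1606]
tcp_rot: [2.616, 0.086, 0.019]
force: [-0.0, 0.2, 0.1]
width: 0.0368
finger_force: 0.0
time: 17.5
ee_pos: [0.6085, 0.0097, 0.2376]
tcp_rot: [2.616, 0.089, 0.021]
force: [0.1, 0.7, -1.0]
width: 0.0383
finger_force: 0.0
(0, 43, 27) [456.09988409 105.42362337] [320.35559893 392.19957622]
(0, 73, 27) [471.76940087 195.46961473] [311.81065072 281.67768677]
(0, 58, 27) [463.84421399 149.92696532] [316.07817014 336.87454671]
(0, -35, 0) [368.94687408 -23.23965027] [377.62409696 685.33603865]
```

View pics/fin1.png

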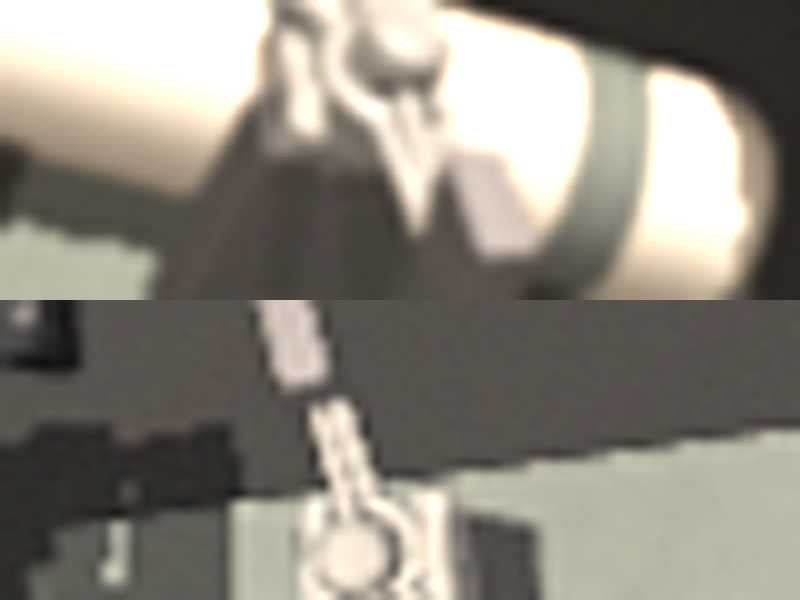

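The bow is around the stud. In the scene crop the tab is at (497,207), slightly off the ideal (464,150), so the clip has settled at a small angle. I'll check how much by numbers.

```bash
python3 - <<'E'
from h import *
np.set_printoptions(precision=3,suppress=True)
t=optics.capture("top");s=optics.capture("scene");cv2.imwrite("pics/t5.png",t);cv2.imwrite("pics/s5.png",s)
m=(t[150:174,355:378].min(2)>115).astype(np.uint8)
n,l,st,ce=cv2.connectedComponentsWithStats(m);print(st,ce)
b=[cv2.minAreaRect(np.argwhere(l==k)[:,::-1].astype(np.float32)) for k in range(1,n)];print(b)
A=np.c_[[.054,-.864,.5],[.998,.063,0],[-.031,.499,.866]];H=np.array([.5542,-.1226,.157])
for k in range(1,n):
    c=ce[k]+[355,150];X,g=tri((205+49.7-.5,190+20.6-.5),c);print(k,c,A.T@(X-H)*1e3,g)
X,g=tri((205+47.8-.5,190+15.5-.5),(340+30.2-.5,164+8.5-.5));print("near edge",A.T@(X-H)*1e3,g)
E
```

```text
[[  0   0  23  24 502]
 [ 11  12   7  11  50]] [[10.723 10.962]
 [13.78  16.9  ]]
[((13.649999618530273, 16.950000762939453), (9.803059577941895, 5.0596442222595215), 71.56504821777344)]
1 [368.78 166.9 ] [-11.043  61.419  17.424] 0.0017426728685257715
near edge [-8.416 46.893 18.693] 0.0005320750591587037
```

The tab's top face is at (-11, 61, 17) mm in the stud frame. That means about 0.2 rad of settling within the clip's play, and the bow centre about 1 to 2 mm from the hole's centre, all inside the limits. The gripper is clear, so I'm handing in.

```bash
python3 -c "
from workcell import job
print(job.finish_job())"
```

```text
the job is handed in; nothing more can be done
None
```

I handed the job in at about 17.7 s of the 53 s: the bar is down over the bottle, and the R-clip is through the stud with its bow around it, released and about 0.2 rad off parallel. No verdict came back; by my measurements the clip is within the limits, and I moved nothing else on the counter.

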